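Let the bench lift down level with the fixed rest

ROBOT

A 6-joint arm with a two-finger parallel gripper is mounted at the origin on the work surface. World frame = base frame: x ahead of the robot, y to its left, z up, the work surface at z = 0. Lengths are in mm, angles in degrees, forces in N, time in s.
With the tool pointing down it reaches from about 325 to 925 mm from the base axis. Payload 3.1 kg.
Tool frame: the origin (TCP) lies at the very end of the fingers, on their centre line; the grasp point (between the pads) lies grasp_offset behind it (grasp_offset is the distance from the TCP to the grasp point, in mm); z points along the fingers, x is the direction in which the jaws open and shut, and the axes are right-handed (so a half turn about z gives the same grasp; the last joint's range is limited). The gripper opens to 85 mm and grips with 20 to 120 N. Pads are 22 mm wide; open, the fingers measure 114 mm over their backs; the gripper's body (76 mm by 85 mm) begins 54 mm behind the grasp point. The pads swing forward as they close: fully open they stand 13 mm farther back than shut.
Start: joints at [68.686, 12.427, 92.441, -0, 75.132, -6.429], TCP at [160.535, 604.043, 231.3] pointing down, gripper open.
Joint ranges: [-157.48, 157.48], [-44.54, 120.13], [17.64, 146.25], [-64.5, 244.5], [7.68, 150.69], [-147.95, 147.95]. Speed limits (degrees/s): [159.86, 159.86, 180, 180, 180, 180].

INTERFACE

Orientations are given as [roll, pitch, yaw] about the fixed x, y, z axes, in that order (R = Rz(yaw) Ry(pitch) Rx(roll)).
In Python, from station import * gives the robot as it stands. Calls block until the motion is done:
- goto(position, orientation): joint-space move of the TCP to a pose.
- move_l(position, attitude=None, speed=150): straight line of the TCP; attitude=None keeps the orientation; speed is the mean speed in mm/s.
- move_j(angles): joint-space move.
- grip(opening, squeeze=None): finger opening in mm; squeeze is the grip in N (None keeps the last); returns when the fingers have stopped.
- wait(seconds).
- solve_ik(position, orientation): joint angles nearest the present ones, or None.
- get_obs(): the state.
- get_image(name): name is "scene" or "side" or "wrist"; returns the picture (400x640x3 uint8, red, green, blue); there is no depth.
- get_calibration(name): a dict with "fx", "fy", "cx", "cy" (pixels), "R" (3x3) and "t" (3): a world point X has camera coordinates R X + t; the wrist camera has in their place "mount" (4x4, takes a point from camera to tool coordinates, whose origin is the TCP and whose axes are the tool frame's). Camera axes: x right, y down, z forward; pixel columns grow to the right and rows downward; lengths in mm; the calibration is good to about 2 mm. The wrist camera is an equidistant fisheye: a pixel r from the principal point sees the ray r / f radians off the axis. A picture is of the moment at which its call begins: read the wrist's pose just before it. get_calibration takes no time and is no camera call.
A pose or a line that the arm cannot do raises Unreachable and nothing moves.
- sign_off(): hands the job in, once; it reports no verdict.
Trained networks look in the newest picture that a camera, given by its name, has taken for a name from the list of things; names that differ only in an ending like _2 or _b are one class to them, and where a whole thing is asked for, a point or a joint stands for the part that bears it (a point fixed in the world has none). Each returns a list of dicts, best first, with "score" (0 to 1); they miss things now and then, are a little off and sometimes report something else, mostly with a low value. They report only what shows in the picture. A call takes as long as a camera call.
- spot_in(name, camera): "extent" ([centre column, centre row, width, height] in pixels, round what is visible of it).
- regions_of(name, camera): "region" (400x640 bool, what is visible of it) and "extent" ([centre column, centre row, width, height] in pixels, round what is visible of it).
The state is a dict: "t": time; "joint_pos": joint angles; "qvel": joint speeds; "effort": joint torques, N m; "tcp_pos": TCP position; "ee_rot": TCP orientation; "wrist_force": force on the tool from outside, world axes, zero at the start; "moment": the same for the moment, N m; "grip_width": finger opening in mm.
Only numpy, scipy, OpenCV 4.12 (cv2) and the standard library are available. Lean on these libraries where they do the work, as an engineer would, in place of code of your own. Each camera call takes 0.05 s, during which the arm holds its last target.

TASK

Crack open the release lever of the hydraulic bench lift just enough for its table to sink slowly, never faster than about 15 mm a second, and shut the lever fully home against its stop in time to leave the table top level with the top of the fixed timber rest beside it, within 5 mm. Work the lever gently, without forcing it against its stop, do not push on the lift table, leave the glue bottle and the wood offcut alone, and let go at the end.

Things in the scene. Friction and masses are not known exactly. Their poses are not given: they have to be found in the camera images.
- valve (a joint): angle in rad of the release valve's upright spindle: 0 = shut against its stop, growing anticlockwise seen from above, up to 1.2; starts at 0 to 0.05. Stiff (about 5 N at the peg to open, up to 13 N to shut, more only at the stop); stays where it is left. The lift holds until the spindle passes an angle between 0.17 and 0.55 that differs each time with the unseen load
- lever (a joint): elastic bend in rad of the lever bar on the spindle, plus = bent anticlockwise: 0 unloaded, 0.0021 rad per N pushed sideways on the peg (40 Nm/rad). More than about 20 N (0.043 rad) is forcing it. The peg's direction is spindle angle plus bend
- valve_grip (a point): centre of the upright grip peg at the end of the release lever: black cylinder 14 mm across, its top 20 mm above this point; the lever's flat steel bar (14 mm wide, 10 mm thick) carries it, the bar's upper face is 22 mm below this point. The peg's axis is 85 mm from the spindle's axis. The peg is free on all sides and above
- valve_axis (a point): point on the spindle's (vertical) axis at the height of valve_grip, above the grey 76 mm valve block on the lift's steel base plate; the peg moves on a level circle of 85 mm about it. Its x axis points from the peg to the spindle when the lever is shut; y points along the base plate towards the lift's ram, which is 300 mm away in y and 30 mm in x
- lift (a joint): height of the ram in m: 0 = right down (table top 165 mm above the bench), 0.12 = right up; starts at 0.083 to 0.092. Past the lever's opening angle it sinks, by about 60 to 95 mm/s per further rad of lever; turning the lever back below that angle stops it. There is no pump: a table that has sunk too far cannot be raised
- lift_top (a point): centre of the upper face of the lift's square grey metal table (220 x 220 mm, 22 mm thick) on the ram; it moves straight up and down
- rest_top (a point): centre of the upper face of the fixed timber rest that stands beside the lift table, away from the valve: a T-head 220 x 70 mm, 28 mm thick, on a square stem let into the bench; its height differs each time, 185 to 215 mm above the bench
- glue: bystander: white glue bottle, 56 mm across, 140 mm tall, standing on the bench in front of the base plate; origin under its centre
- offcut: bystander: pale wood offcut 110 x 60 x 32 mm lying beside the valve block; origin under its centre

How it is judged:
By the outcome, as a careful person would: the job done as asked, in the order asked, and still so for the second after the job is handed in, with the robot touching nothing.
It also fails if it takes over 72 s, if anything falls off the work surface, if the arm or the gripper's body presses on something with over 40 N, if the wrist force passes 120 N, or if a joint passes its speed limit or range.

## Working session

There is one attempt and no reset: what is moved stays moved. The work goes in short steps, each a Python script; the robot and the scene stay as the last script left them, time stands still between calls to the robot, and variables do not carry over. Pictures are saved under pics/ and viewed, and the job is handed in when it is done.

```bash
ls; mkdir -p pics
python3 - <<'E'
from station import *
import cv2,numpy as np
o=get_obs();print(o)
for n in("scene","side","wrist"):
    im=get_image(n);cv2.imwrite(f"pics/{n}0.png",im[:,:,::-1])
    print(n,get_calibration(n))
    for k in("valve_grip","valve","lift_top","rest_top","glue","offcut","lever"):
        print(k,[(round(d["score"],2),np.round(d["extent"],1).tolist()) for d in spot_in(k,n)[:2]])
print(get_obs()["t"])
E
```

```text
pics
{'t': 0.0, 'joint_pos': array([ 6.86850022e+01,  1.24773485e+01,  9.25291752e+01, -2.97483282e-04,
        7.51331953e+01, -6.42931811e+00]), 'qvel': array([ 0.05926134,  0.03501597, -0.05945529, -0.07142642, -0.03733505,
       -0.03872692]), 'effort': array([ 2.18243340e-04, -3.96847916e+01, -3.03850687e+01, -2.14382917e-04,
        9.79769218e-03, -1.84894894e-06]), 'tcp_pos': array([160.24243612, 603.25353314, 229.95554312]), 'ee_rot': array([-1.79984640e+02,  1.38872508e-01,  7.51144156e+01]), 'wrist_force': array([-0.33089216,  0.1159503 , -0.20789173]), 'moment': array([ 0.01316544, -0.06308591,  0.02064811]), 'grip_width': 85.22132561808415}
scene {'fx': 442.64752442243866, 'fy': 442.64752442243866, 'cx': 321.21180193627663, 'cy': 203.6024401935918, 'R': array([[ 0.37725959,  0.92610285, -0.00295116],
       [ 0.76254218, -0.31243631, -0.56649181],
       [-0.52555173,  0.21146409, -0.82406208]]), 't': array([-276.01807974, -342.49321027, 1484.03423614])}
valve_grip [(0.54, [243.5, 216.6, 12.2, 33.7])]
valve [(0.9, [248.5, 222.2, 18.6, 50.8])]
lift_top [(0.8, [381.0, 196
[... 690 characters left out ...]
, 44.8])]
offcut [(0.9, [413.4, 309.9, 35.8, 42.8])]
lever [(0.57, [346.6, 248.2, 24.5, 15.8])]
wrist {'fx': 309.70691628693146, 'fy': 309.70691628693146, 'cx': 320.7273632226167, 'cy': 206.00863101847102, 'mount': array([[ 9.99999495e-01, -6.12427727e-04,  7.96467576e-04,
         1.73915829e-01],
       [ 3.27053380e-04,  9.47987801e-01,  3.18306491e-01,
        -8.17148443e+01],
       [-9.49981267e-04, -3.18306070e-01,  9.47987523e-01,
        -1.44183249e+02],
       [ 0.00000000e+00,  0.00000000e+00,  0.00000000e+00,
         1.00000000e+00]])}
valve_grip []
valve []
lift_top []
rest_top [(0.54, [55.1, 386.8, 33.4, 24.0])]
glue []
offcut [(0.94, [53.2, 386.7, 32.7, 26.6])]
lever []
1.2
```

View pics/scene0.png

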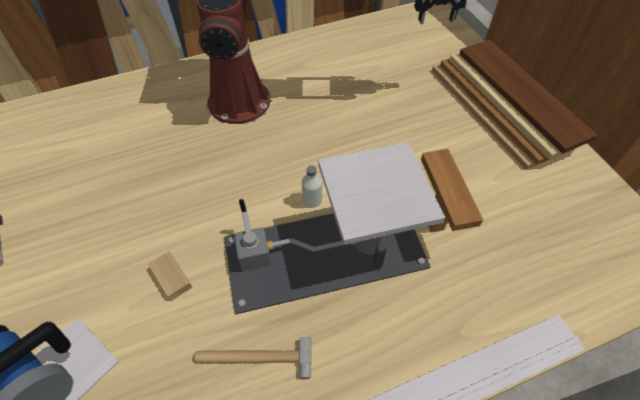

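View pics/side0.png

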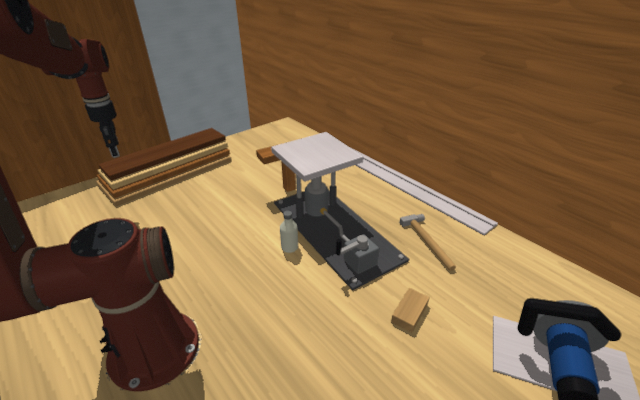

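View pics/wrist0.png

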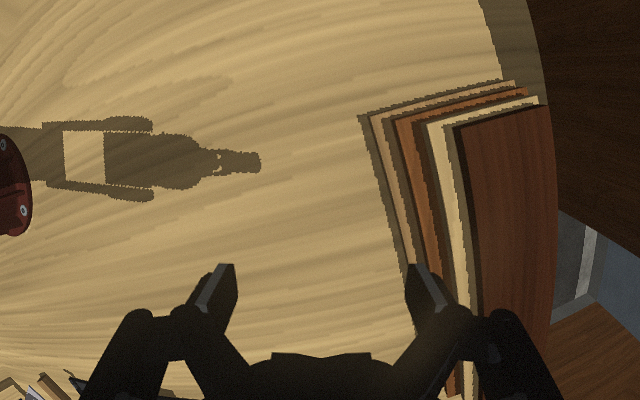

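Run:
```python
import cv2
a=cv2.imread('pics/scene0.png');cv2.imwrite('pics/sc0z.png',cv2.resize(a[120:280,200:360],None,fx=3.7,fy=3.7,interpolation=cv2.INTER_CUBIC))
cv2.imwrite('pics/sc0z2.png',cv2.resize(a[120:280,310:520],None,fx=3.7,fy=3.7,interpolation=cv2.INTER_CUBIC))
a=cv2.imread('pics/side0.png');cv2.imwrite('pics/si0z.png',cv2.resize(a[190:330,270:450],None,fx=4,fy=4,interpolation=cv2.INTER_CUBIC))
cv2.imwrite('pics/si0z2.png',cv2.resize(a[110:250,240:400],None,fx=4,fy=4,interpolation=cv2.INTER_CUBIC))
```

```text
(no output)
```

View pics/sc0z.png

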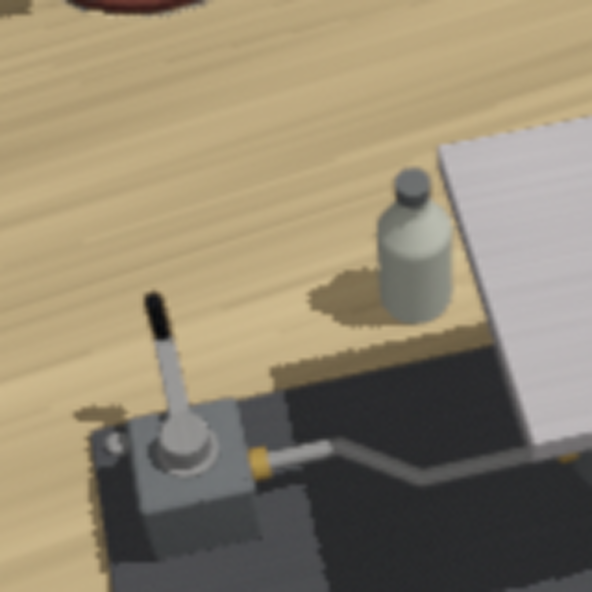

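View pics/sc0z2.png

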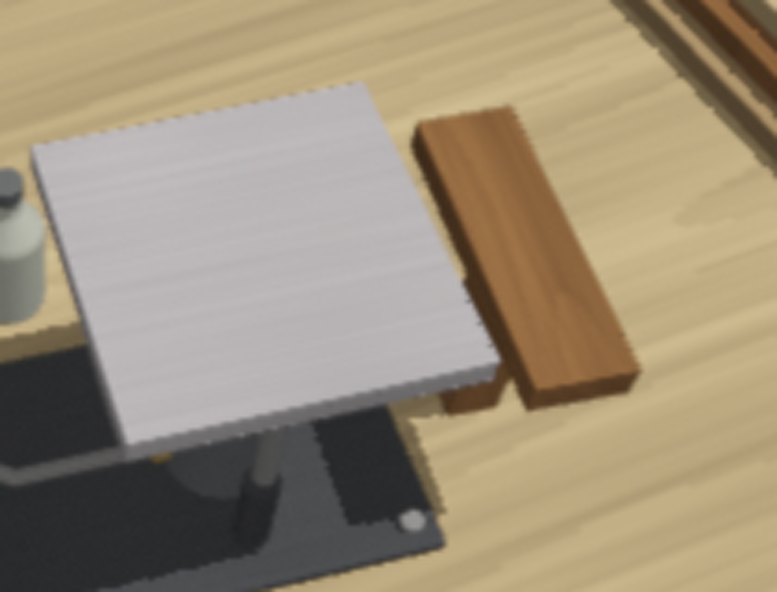

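View pics/si0z.png

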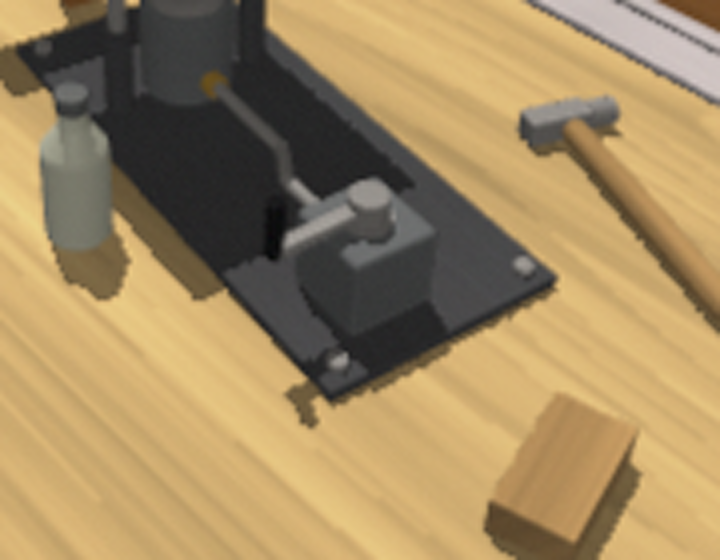

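View pics/si0z2.png

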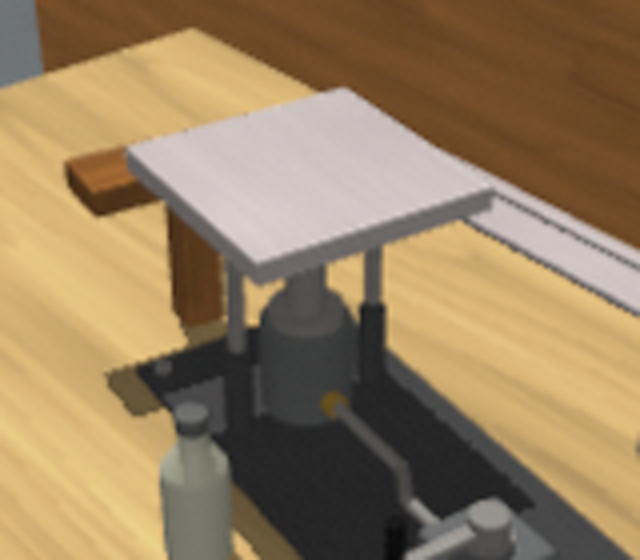

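The scene view shows the peg at about (241,200)–(244,210), the spindle cap at (250,238), the table's four corners, and the rest head to its right. In the side view the peg is at (339,240–254) and the table partly hides the rest. The wrist camera sees none of this yet. Next I triangulate.

```bash
cat > h.py <<'E'
from station import *
import cv2,numpy as np
from scipy.optimize import least_squares
from scipy.spatial.transform import Rotation as Ro
CAL={n:get_calibration(n) for n in("scene","side","wrist")}
def wristcal(o):
    T=np.eye(4);T[:3,:3]=Ro.from_euler('xyz',o["ee_rot"],degrees=True).as_matrix();T[:3,3]=o["tcp_pos"]
    M=np.linalg.inv(T@CAL["wrist"]["mount"]);return M[:3,:3],M[:3,3]
def proj(n,X,o=None):
    X=np.atleast_2d(X);c=CAL[n]
    R,t=(c["R"],c["t"]) if n!="wrist" else wristcal(o)
    p=X@R.T+t
    if n!="wrist": u=p[:,:2]/p[:,2:]
    else:
        r=np.linalg.norm(p[:,:2],axis=1,keepdims=True);th=np.arctan2(r,p[:,2:]);u=p[:,:2]/np.maximum(r,1e-9)*th
    return u*[c["fx"],c["fy"]]+[c["cx"],c["cy"]]
def tri(obs,x0=(600,100,100)):
    f=lambda X:np.concatenate([(proj(n,X,o)[0]-uv) for n,uv,o in obs])
    s=least_squares(f,x0);return s.x,np.abs(s.fun).max()
def rect(p,a,b):  # x,y,z,yaw -> 4 corners
    x,y,z,w=p;c,s=np.cos(w),np.sin(w)
    return np.array([[x+c*i*a/2-s*j*b/2,y+s*i*a/2+c*j*b/2,z] for i,j in((-1,-1),(1,-1),(1,1),(-1,1))])
def snap(e): return (e)
E
python3 - <<'E'
from h import *
print([-CAL[n]["R"].T@CAL[n]["t"] for n in("scene","side")])
S=lambda x,y:np.array([200+x/3.7,120+y/3.7]);S2=lambda x,y:np.array([310+x/3.7,120+y/3.7])
D=lambda x,y:np.array([270+x/4,190+y/4]);D2=lambda x,y:np.array([240+x/4,110+y/4])
for n,a,b in[("pegtop",S(153,298),D(276,198)),("pegbot",S(163,337),D(274,256)),("cap",S(185,435),D(371,190)),
 ("off",(168,273),(413,308)),("gluecap",S(412,183),D(71,95)),
 ("t1",S2(33,147),D2(262,275)) ,("t1b",S2(33,147),D2(128,150)),("t2",S2(362,84),D2(128,150)),("t3",S2(497,362),D2(343,88)),("t4",S2(128,445),D2(495,190)),("r",S2(415,122),D2(100,190))]:
    print(n,*[np.round(v,1) for v in tri([("scene",a,None),("side",b,None)])])
E
```

```text
[array([1145.23275046, -165.20612854, 1028.10217189]), array([ -25.6540367 , -655.26218929,  815.06109007])]
pegtop [ 500.8 -115.3  145.9] 0.1
pegbot [ 498.2 -116.4   94.7] 0.6
cap [ 587.  -124.8  110.5] 0.2
off [ 557.8 -341.5   27.3] 1.4
gluecap [468.9  79.5 136.8] 0.3
t1 [531.5  74.4 242.6] 1.7
t1b [515.7 108.4 277.4] 20.1
t2 [563.8 289.5 246.7] 0.5
t3 [778.4 259.9 247.3] 0.0
t4 [748.9  44.2 246.3] 0.7
r [563.5 340.7 187.3] 0.5
```

Run:
```python
from h import *
goto([697,201,390],[180,0,82.5])
o=get_obs();im=get_image("wrist");cv2.imwrite("pics/w1.png",im[:,:,::-1])
import json;json.dump({k:np.array(o[k]).tolist() for k in("tcp_pos","ee_rot","t")},open("w1.json","w"));print(o["t"],o["tcp_pos"],o["ee_rot"])
```

```text
3.65 [696.43478423 202.21550706 389.70096018] [-1.79959665e+02 -1.03280603e-02  8.25885084e+01]
```

View pics/w1.png

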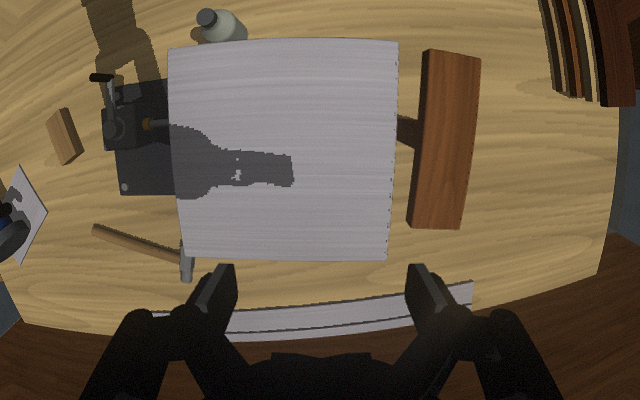

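The wrist view shows the table's corners at (168,47), (398,41), (386,261) and (184,255). The rest head's are at (427,49), (481,58), (459,229) and (407,224), and the peg is at (100,77). I'll fit the known rectangles to their edges across the cameras.

```bash
cat >> h.py <<'E'
def load(p): return cv2.cvtColor(cv2.imread(p),cv2.COLOR_BGR2GRAY).astype(np.float32)
def edgeobs(g,n,o,P,a,b,rng,ns=40,edges=(0,1,2,3)):
    """per sample: model pt param, found image pt, normal"""
    C=rect(P,a,b);out=[]
    g=cv2.GaussianBlur(g,(0,0),0.7)
    for k in edges:
        A,B=C[k],C[(k+1)%4];s=np.linspace(.06,.94,ns)[:,None]
        X=A+(B-A)*s;u=proj(n,X,o);d=np.gradient(u,axis=0);d/=np.linalg.norm(d,axis=1,keepdims=True)
        nn=np.c_[-d[:,1],d[:,0]]
        cen=proj(n,C.mean(0),o)[0]; nn*=np.sign(((u-cen)*nn).sum(1,keepdims=True)) # outward
        q=np.arange(-rng-1,rng+1.01,.25)
        px=(u[:,None]+nn[:,None]*q[None,:,None]).astype(np.float32)
        pr=cv2.remap(g,px[...,0],px[...,1],cv2.INTER_LINEAR)
        gr=np.gradient(pr,q,axis=1)
        w=np.abs(gr)*np.exp(-.5*(q/rng*1.2)**2)
        for i in range(ns):
            j=np.argmax(w[i,2:-2])+2
            if abs(gr[i,j])<6: continue
            y0,y1,y2=np.abs(gr[i,j-1:j+2]);dd=y0-2*y1+y2
            off=q[j]+(.25*.5*(y0-y2)/dd if dd<-1e-6 else 0)
            if abs(off)>rng: continue
            out.append((k,s[i,0],u[i]+nn[i]*off,nn[i]))
    return out
def fitrect(views,P,a,b,free=(0,1,2,3),rngs=(5,3.5,2.5,2),ns=40):
    """views: list (gray,name,obs,edges,weight)"""
    P=np.array(P,float)
    for rng in rngs:
        E=[(v,edgeobs(v[0],v[1],v[2],P,a,b,rng,ns,v[3])) for v in views]
        def f(q):
            p=P.copy();p[list(free)]=q;C=rect(p,a,b);r=[]
            for v,e in E:
                if not e: continue
                k=np.array([x[0] for x in e]);s=np.array([x[1] for x in e])[:,None]
                X=C[k]+(C[(k+1)%4]-C[k])*s
                r.append(v[4]*((proj(v[1],X,v[2])-np.array([x[2] for x in e]))*np.array([x[3] for x in e])).sum(1))
            return np.concatenate(r)
        s=least_squares(f,P[list(free)],loss='soft_l1',f_scale=.3,x_scale=[1,1,1,.01][:len(free)])
        P[list(free)]=s.x
    return P,E,np.median(np.abs(f(s.x))),len(s.fun)
E
python3 - <<'E'
from h import *
import json
o=json.load(open("w1.json"));W=load("pics/w1.png");S=load("pics/scene0.png");D=load("pics/side0.png")
al=(0,1,2,3)
T0=[655,168,247,np.radians(-7.5)];R0=[690,350,192,np.radians(-7.5)]
# rough init of rest from clicked wrist corners + scene corners
c=[(427,49),(481,58),(459,229),(407,224)]
sc=[(310+x/3.7,120+y/3.7) for x,y in((415,122),(513,107),(638,372),(528,400))]
f=lambda p:np.concatenate([(proj("wrist",rect(p,220,70)[[0,3,2,1]],o)-np.array(c)).ravel(),(proj("scene",rect(p,220,70)[[0,3,2,1]])-np.array(sc)).ravel()])
s=least_squares(f,R0,x_scale=[1,1,1,.01]);print(s.x,np.abs(s.fun).max());R0=s.x
for nm,vs in[("w",[(W,"wrist",o,al,1)]),("w+sc",[(W,"wrist",o,al,1),(S,"scene",None,al,1)]),("w+sc+si",[(W,"wrist",o,al,1),(S,"scene",None,al,1),(D,"side",None,al,1)]),("sc+si",[(S,"scene",None,al,1),(D,"side",None,al,1)])]:
    P,E,m,n=fitrect(vs,T0,220,220);print("table",nm,np.round(P,3),m,n)
    if "si" not in nm:
        P2,E2,m2,n2=fitrect(vs,R0,220,70);print("rest",nm,np.round(P2,3),m2,n2)
        if nm=="w+sc":
            im=cv2.imread("pics/w1.png");im2=cv2.imread("pics/scene0.png")
            for p,b in((P,220),(P2,70)):
                for I,nn in((im,"wrist"),(im2,"scene")):
                    u=np.vstack([proj(nn,a+(bb-a)*t,o) for a,bb in zip(rect(p,220,b),np.roll(rect(p,220,b),-1,0)) for t in np.linspace(0,1,20)])
                    cv2.polylines(I,[np.round(u*8).astype(int)],True,(0,255,0),1,cv2.LINE_AA,3)
            cv2.imwrite("pics/fit1.png",np.vstack([cv2.resize(im[20:280,150:500],None,fx=1.1,fy=1.1),cv2.resize(im2[130:255,310:490],None,fx=385/180,fy=385/180)]))
np.save("fit.npy",np.array([P,P2]))
# peg
print("peg",tri([("wrist",(100.5,77),o),("scene",(241.4,200.5),None),("side",(339,239.5),None)]))
E
```

```text
[ 6.72319254e+02  3.59681157e+02  1.79490162e+02 -1.90642937e-01] 2.1276432737453206
table w [ 6.55354e+02  1.67258e+02  2.48208e+02 -1.39000e-01] 0.1867909528949332 137
rest w [ 6.72791e+02  3.59839e+02  1.85222e+02 -1.79000e-01] 0.34089029046512553 158
table w+sc [ 6.55095e+02  1.67482e+02  2.48748e+02 -1.40000e-01] 0.3147106582482622 259
rest w+sc [ 6.72776e+02  3.59523e+02  1.84835e+02 -1.81000e-01] 0.2930766890830091 317
table w+sc+si [ 6.55221e+02  1.67518e+02  2.49118e+02 -1.39000e-01] 0.23595376545469088 404
table sc+si [ 6.54965e+02  1.67847e+02  2.49924e+02 -1.41000e-01] 0.19299344115449651 266
peg (array([ 501.09424778, -109.41893418,  136.67736283]), np.float64(2.8168800893460286))
```

View pics/fit1.png

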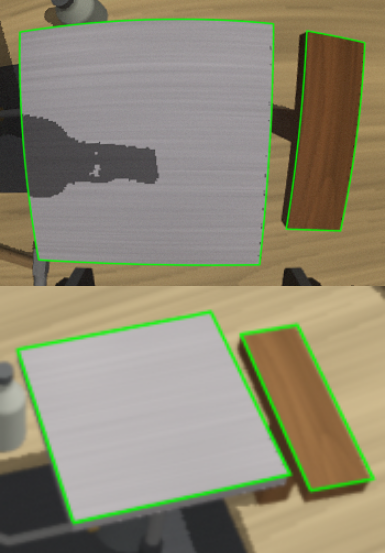

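The overlays sit on the edges. Table top is at about 248.5 mm and the rest at about 185 mm, so the table must sink about 63.5 mm. Next is the peg.

Run:
```python
from h import *
import json
o=json.load(open("w1.json"))
print("pegtop",tri([("wrist",(91,77),o),("scene",(241.4,201),None),("side",(339,240.2),None)]))
a=cv2.imread('pics/w1.png')
cv2.imwrite('pics/w1z.png',cv2.resize(a[50:170,70:210],None,fx=5,fy=5,interpolation=cv2.INTER_CUBIC))
```

```text
pegtop (array([ 499.6335813 , -116.50753222,  145.17895939]), np.float64(0.6705953634370303))
```

View pics/w1z.png

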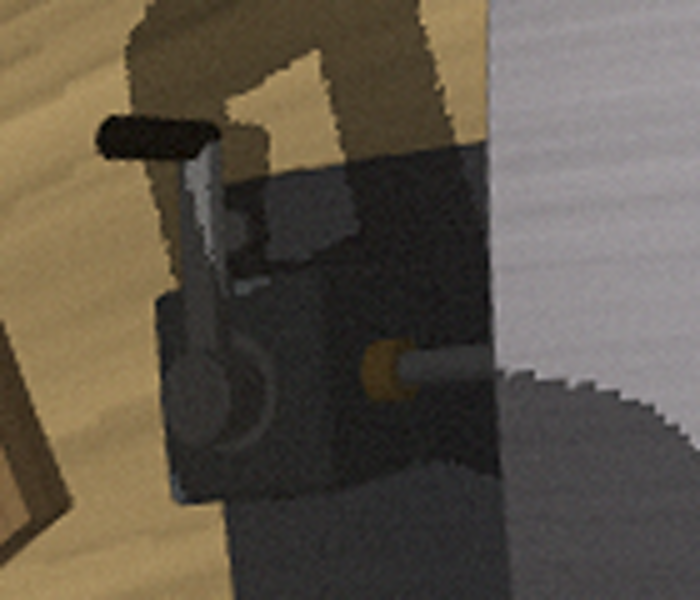

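Run:
```python
from h import *
goto([499.6,-116.3,300],[180,0,82.0])
grip(30)
print(get_obs()["t"])
move_l([499.6,-116.3,160],speed=200)
o=get_obs();im=get_image("wrist");cv2.imwrite("pics/w2.png",im[:,:,::-1]);
cv2.imwrite("pics/sc2.png",get_image("scene")[:,:,::-1]);cv2.imwrite("pics/si2.png",get_image("side")[:,:,::-1])
print(o["t"],o["tcp_pos"],o["ee_rot"],o["wrist_force"],o["grip_width"])
print(proj("wrist",[[499.6,-116.3,144.5],[499.6,-116.3,104]],o))
```

```text
5.7083
6.5583 [ 500.5413616 -116.6873347  161.163954 ] [1.79881679e+02 2.73573115e-02 8.19971709e+01] [0.47644913 0.15370232 0.73491813] 30.005036113450693
[[320.69464371 249.62506632]
 [320.67600862 223.55811712]]
```

View pics/w2.png

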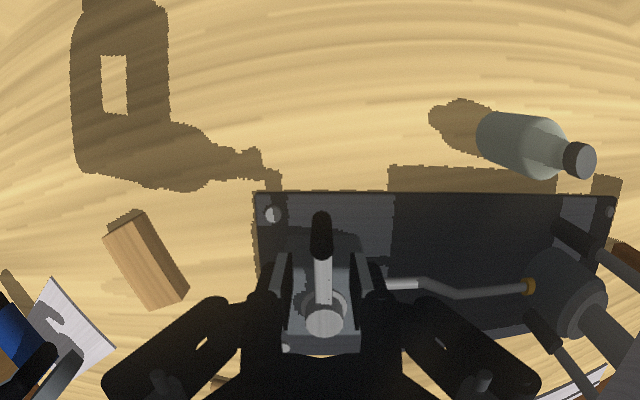

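View pics/sc2.png

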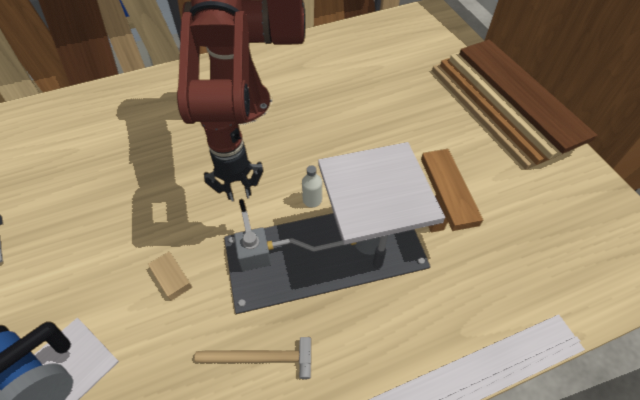

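View pics/si2.png

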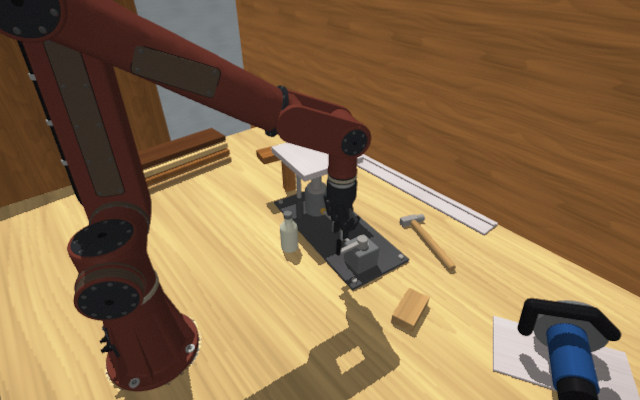

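The peg stands centred between the fingers, with its top at (321,250) as predicted. The scene camera's view of the table stays clear. I'll lower around the peg, loosely caged.

```bash
cat >> h.py <<'E'
PH=-0.139;AX=np.array([583.8,-125.4]);RP=85.;ZT=116.
def tp(th): 
    return [AX[0]-RP*np.cos(PH+th),AX[1]-RP*np.sin(PH+th),ZT],[180,0,90+np.degrees(PH+th)]
def thnow(o): 
    d=AX-o["tcp_pos"][:2];return np.arctan2(d[1],d[0])-PH
def ft(o):  # tangential (+ = force on tool in opening/anticlockwise dir) and radial
    a=PH+thnow(o);t=np.array([np.sin(a),-np.cos(a)]);r=np.array([np.cos(a),np.sin(a)])
    return o["wrist_force"][:2]@t,o["wrist_force"][:2]@r
TB=np.array([655.15,167.45,248.5,-0.1395])
def zscene(z0,rngs=(4,2.5,2),ns=60):
    im=get_image("scene");g=cv2.cvtColor(im,cv2.COLOR_RGB2GRAY).astype(np.float32)
    P=TB.copy();P[2]=z0
    P,E,m,n=fitrect([(g,"scene",None,(0,1,2,3),1)],P,220,220,free=(2,),rngs=rngs,ns=ns)
    return P[2],m,n
E
python3 - <<'E'
from h import *
p,r=tp(0.033);print(p)
move_l([p[0],p[1],ZT],speed=80)
grip(17.5,20)
o=get_obs();print(o["t"],o["tcp_pos"],o["grip_width"],o["wrist_force"],ft(o))
o=get_obs();im=get_image("wrist");cv2.imwrite("pics/w3.png",im[:,:,::-1])
for _ in range(3): print(zscene(248.5))
print(get_obs()["t"])
E
```

```text
[np.float64(499.27708304017375), np.float64(-116.40686325010432), 116.0]
7.6833 [ 499.75889889 -116.57946496  116.63506526] 17.54047702488929 [ 0.47222511 -0.39232959 -0.06065959] (np.float64(0.34089476269192687), np.float64(0.510597513588955))
(np.float64(250.5388361240016), np.float64(0.28276850564785805), 182)
(np.float64(250.53122393266847), np.float64(0.3032574515091706), 182)
(np.float64(250.41460746547264), np.float64(0.28263422655025205), 184)
7.8833
```

View pics/w3.png

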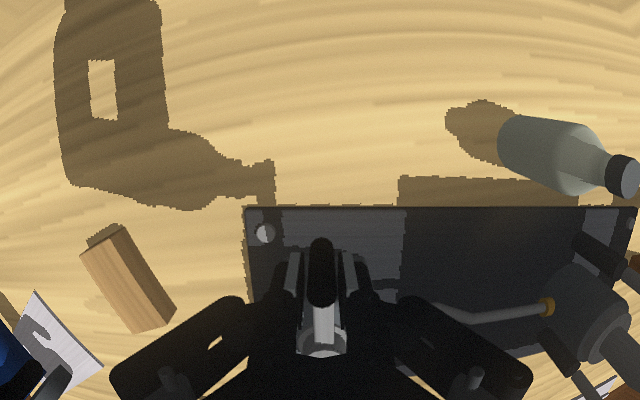

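Run:
```python
from h import *
g=load("pics/scene0.png")
for xy in ([672.79,359.84,-.179],[672.776,359.523,-.181]):
    P,E,m,n=fitrect([(g,"scene",None,(0,1,2,3),1)],[xy[0],xy[1],185,xy[2]],220,70,free=(2,));print("rest z scene",P[2],m,n)
z=250.5;th=0.033
for i in range(8):
    th+=0.02
    move_l(*tp(th),speed=15)
    o=get_obs();z,m,n=zscene(z)
    print(round(o["t"],2),"cmd",round(th,3),"act",round(thnow(o),3),"F",np.round(ft(o),1),"fz",round(o["wrist_force"][2],1),"z",round(z,2))
    if z<249.6 or abs(ft(o)[0])>16: break
```

```text
rest z scene 183.29491144964612 0.33470170023174656 156
rest z scene 183.83025677818816 0.32410499198289117 158
8.15 cmd 0.053 act 0.052 F [-1.2 -0.3] fz 0.2 z 250.6
8.47 cmd 0.073 act 0.064 F [-4.8  0.3] fz 0.6 z 250.49
8.78 cmd 0.093 act 0.089 F [-4.7  1.1] fz 1.6 z 250.46
9.1 cmd 0.113 act 0.112 F [-4.3 -0. ] fz 1.2 z 250.66
9.42 cmd 0.133 act 0.133 F [-4.  -0.1] fz 0.8 z 250.61
9.73 cmd 0.153 act 0.153 F [-4.5  0.4] fz 2.0 z 250.6
10.05 cmd 0.173 act 0.173 F [-4.2  0.1] fz 0.5 z 250.69
10.37 cmd 0.193 act 0.193 F [-4.7  0.5] fz 1.2 z 250.68
```

```bash
cat > run1.py <<'E'
from h import *
import sys
z=250.6;th=0.193;ref=250.6;ZSTOP=196.0
hist=[];log=[]
def meas():
    global z
    t=get_obs()["t"];zz,m,n=zscene(z);z=zz;hist.append((t,z))
    return t
def vel(k=5):
    h=np.array(hist[-k:]);return -np.polyfit(h[:,0],h[:,1],1)[0]
det=None
while th<0.62:
    th+=0.015 if th<0.7 else 0
    move_l(*tp(th),speed=15);meas();meas()
    o=get_obs();log.append((o["t"],th,ft(o)[0],z))
    if z<ref-0.9: det=th;break
print("det",det)
if det:
    tl=0
    while True:
        for _ in range(4): meas()
        v=vel(4) if len(hist)>4 else 0;t=hist[-1][0]
        o=get_obs();log.append((t,th,round(ft(o)[0],1),round(z,2),round(v,1)))
        if z<=ZSTOP+v*0.45: break
        if v>12.5: th-=0.03;move_l(*tp(th),speed=30)
        elif v<7 and th<det+0.09: th+=0.012;move_l(*tp(th),speed=15)
    move_l(*tp(det-0.16),speed=45)
    for _ in range(6): meas()
    o=get_obs();log.append((o["t"],det-.16,ft(o)[0],z,vel(5)))
    wait(.3);meas();log.append((get_obs()["t"],z))
for l in log: print(np.round(l,3).tolist())
E
python3 run1.py
```

```text
det 0.44800000000000023
[10.767, 0.208, -4.6, 250.513]
[11.117, 0.223, -4.587, 250.449]
[11.467, 0.238, -5.814, 250.675]
[11.817, 0.253, -4.062, 250.409]
[12.167, 0.268, -4.804, 250.562]
[12.517, 0.283, -4.452, 250.575]
[12.867, 0.298, -5.146, 250.504]
[13.217, 0.313, -5.322, 250.421]
[13.567, 0.328, -4.988, 250.533]
[13.917, 0.343, -5.071, 250.46]
[14.267, 0.358, -5.96, 250.411]
[14.617, 0.373, -4.53, 250.364]
[14.967, 0.388, -4.471, 250.512]
[15.317, 0.403, -5.03, 250.373]
[15.667, 0.418, -4.78, 250.48]
[16.017, 0.433, -5.551, 249.915]
[16.367, 0.448, -6.068, 248.901]
[16.517, 0.448, -4.3, 247.94, 5.2]
[16.967, 0.46, -5.0, 245.86, 3.5]
[17.417, 0.472, -6.0, 243.01, 5.8]
[17.867, 0.484, -3.7, 239.68, 8.0]
[18.067, 0.484, -5.6, 238.52, 6.4]
[18.517, 0.496, -5.6, 235.18, 8.9]
[18.717, 0.496, -6.9, 233.71, 8.5]
[18.917, 0.496, -5.3, 232.27, 8.0]
[19.117, 0.496, -6.5, 230.74, 8.8]
[19.317, 0.496, -5.5, 229.34, 6.7]
[19.767, 0.508, -5.4, 225.78, 7.7]
[19.967, 0.508, -5.2, 224.14, 9.2]
[20.167, 0.508, -5.4, 222.76, 7.8]
[20.367, 0.508, -5.6, 221.33, 6.5]
[20.817, 0.52, -5.5, 217.32, 9.2]
[21.017, 0.52, -5.6, 215.65, 8.3]
[21.217, 0.52, -4.9, 214.02, 8.4]
[21.417, 0.52, -5.1, 212.23, 9.2]
[21.617, 0.52, -5.5, 210.79, 7.4]
[21.817, 0.52, -6.3, 209.09, 8.3]
[22.017, 0.52, -5.5, 207.28, 9.2]
[22.217, 0.52, -5.9, 205.62, 8.9]
[22.417, 0.52, -5.2, 204.22, 8.2]
[22.617, 0.52, -6.6, 202.55, 8.0]
[22.817, 0.52, -5.2, 200.99, 6.8]
[23.267, 0.532, -6.0, 196.78, 9.5]
[24.225, 0.288, 6.363, 193.018, 0.793]
[24.575, 193.069]
```

The table sank at no more than about 9.5 mm/s and is holding about 57.5 mm down. I'll let go and measure the remaining gap from close up with the wrist camera.

Run:
```python
from h import *
import json
grip(34)
o=get_obs();p=o["tcp_pos"]
move_l([p[0],p[1],230],speed=250)
goto([697,201,335],[180,0,82.5])
wait(.3)
o=get_obs();im=get_image("wrist");cv2.imwrite("pics/w4.png",im[:,:,::-1])
cv2.imwrite("pics/sc4.png",get_image("scene")[:,:,::-1]);cv2.imwrite("pics/si4.png",get_image("side")[:,:,::-1])
json.dump({k:np.array(o[k]).tolist() for k in("tcp_pos","ee_rot","t")},open("w4.json","w"));print(o["t"],o["tcp_pos"],o["ee_rot"])
o=json.load(open("w4.json"));W=load("pics/w4.png");S=load("pics/sc4.png");D=load("pics/si4.png")
al=(0,1,2,3)
T0=[655.15,167.45,192,-.1395];R0=[672.8,359.7,185,-.18]
for nm,vs in[("w",[(W,"wrist",o,al,1)]),("sc",[(S,"scene",None,al,1)]),("w+sc",[(W,"wrist",o,al,1),(S,"scene",None,al,1)])]:
  for fr in ((0,1,2,3),(2,)):
    P,E,m,n=fitrect(vs,T0,220,220,free=fr);P2,E2,m2,n2=fitrect(vs,R0,220,70,free=fr)
    print(nm,fr,np.round(P,3),round(m,2),n,np.round(P2,3),round(m2,2),n2,"diff",round(P[2]-P2[2],2))
    if nm=="w":
            im=cv2.imread("pics/w4.png")
            for p,b in((P,220),(P2,70)):
                    u=np.vstack([proj("wrist",a+(bb-a)*t,o) for a,bb in zip(rect(p,220,b),np.roll(rect(p,220,b),-1,0)) for t in np.linspace(0,1,20)])
                    cv2.polylines(im,[np.round(u*8).astype(int)],True,(0,255,0),1,cv2.LINE_AA,3)
            cv2.imwrite("pics/fit4.png",cv2.resize(im[20:290,150:500],None,fx=2,fy=2))
```

```text
27.2917 [697.01583236 200.05210815 335.13780418] [1.79994973e+02 3.22231658e-03 8.24288085e+01]
w (0, 1, 2, 3) [ 6.55582e+02  1.67148e+02  1.91562e+02 -1.40000e-01] 0.36 137 [ 6.72914e+02  3.59970e+02  1.84900e+02 -1.82000e-01] 0.36 158 diff 6.66
w (2,) [ 6.5515e+02  1.6745e+02  1.9152e+02 -1.4000e-01] 0.4 133 [ 6.72800e+02  3.59700e+02  1.85214e+02 -1.80000e-01] 0.37 160 diff 6.31
sc (0, 1, 2, 3) [ 6.53629e+02  1.67357e+02  1.91022e+02 -1.42000e-01] 0.19 107 [ 7.11491e+02  3.12839e+02  2.50944e+02 -1.75000e-01] 0.27 121 diff -59.92
sc (2,) [ 6.55150e+02  1.67450e+02  1.92943e+02 -1.40000e-01] 0.33 107 [ 6.72800e+02  3.59700e+02  1.83188e+02 -1.80000e-01] 0.39 139 diff 9.76
w+sc (0, 1, 2, 3) [ 6.55371e+02  1.67177e+02  1.91967e+02 -1.42000e-01] 0.38 242 [ 6.72821e+02  3.59237e+02  1.85363e+02 -1.83000e-01] 0.35 299 diff 6.6
w+sc (2,) [ 6.55150e+02  1.67450e+02  1.91839e+02 -1.40000e-01] 0.38 242 [ 6.72800e+02  3.59700e+02  1.84812e+02 -1.80000e-01] 0.38 297 diff 7.03
```

View pics/fit4.png

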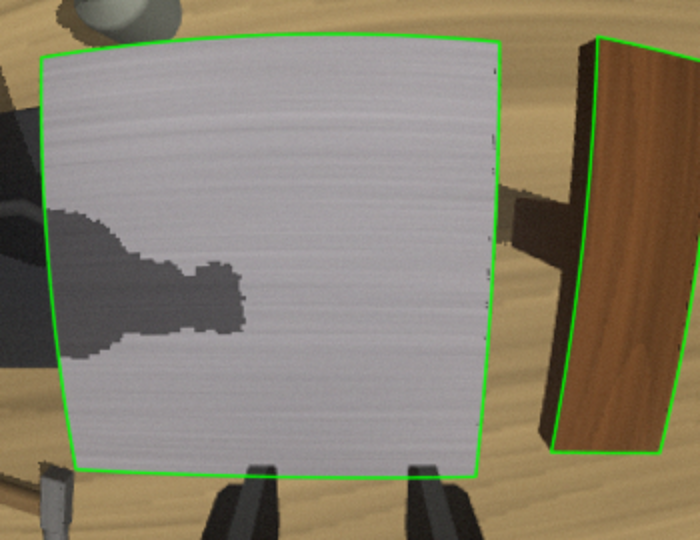

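View pics/si4.png

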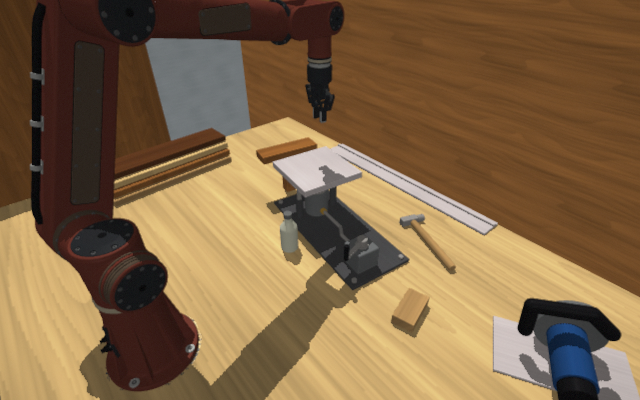

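Run:
```python
from h import *
import json
o=json.load(open("w4.json"));W=load("pics/w4.png");S=load("pics/sc4.png");D=load("pics/si4.png")
al=(0,1,2,3);T0=[655.15,167.45,192,-.1395];R0=[672.8,359.7,185,-.18]
w=(W,"wrist",o,al,1);s=(S,"scene",None,al,1);d=(D,"side",None,al,1);dr=(D,"side",None,(1,2,3),1)
for nm,vs,vr in[("sc+si",[s,d],[s,dr]),("w+si",[w,d],[w,dr]),("w+sc+si",[w,s,d],[w,s,dr]),("si z",[d],[dr])]:
    fr=al if nm!="si z" else (2,)
    P,E,m,n=fitrect(vs,T0,220,220,free=fr);P2,E2,m2,n2=fitrect(vr,R0,220,70,free=fr)
    print(nm,np.round(P,3),round(m,2),n,np.round(P2,3),round(m2,2),n2,"diff",round(P[2]-P2[2],2))
im=cv2.imread("pics/si4.png")
for p,b in((P,220),(P2,70)):
    cv2.polylines(im,[np.round(proj("side",rect(p,220,b))*8).astype(int)],True,(0,255,0),1,cv2.LINE_AA,3)
cv2.imwrite("pics/fit4s.png",cv2.resize(im[120:210,230:380],None,fx=5,fy=5,interpolation=cv2.INTER_CUBIC))
print(proj("side",rect(P2,220,70)))
```

```text
sc+si [ 6.54705e+02  1.66644e+02  1.93461e+02 -1.41000e-01] 0.2 237 [ 6.71688e+02  3.58659e+02  1.84064e+02 -1.79000e-01] 0.27 253 diff 9.4
w+si [ 6.55605e+02  1.67366e+02  1.92180e+02 -1.41000e-01] 0.27 265 [ 6.72738e+02  3.60363e+02  1.84327e+02 -1.81000e-01] 0.23 275 diff 7.85
w+sc+si [ 6.55367e+02  1.67272e+02  1.92367e+02 -1.42000e-01] 0.3 374 [ 6.72621e+02  3.59802e+02  1.84608e+02 -1.82000e-01] 0.28 413 diff 7.76
si z [ 6.5515e+02  1.6745e+02  1.9309e+02 -1.4000e-01] 0.16 129 [ 6.72800e+02  3.59700e+02  1.83566e+02 -1.80000e-01] 0.2 116 diff 9.52
[[262.68537821 157.98454949]
 [316.89942725 143.84396735]
 [308.04938147 136.74357146]
 [255.20528445 149.89072776]]
```

View pics/fit4s.png

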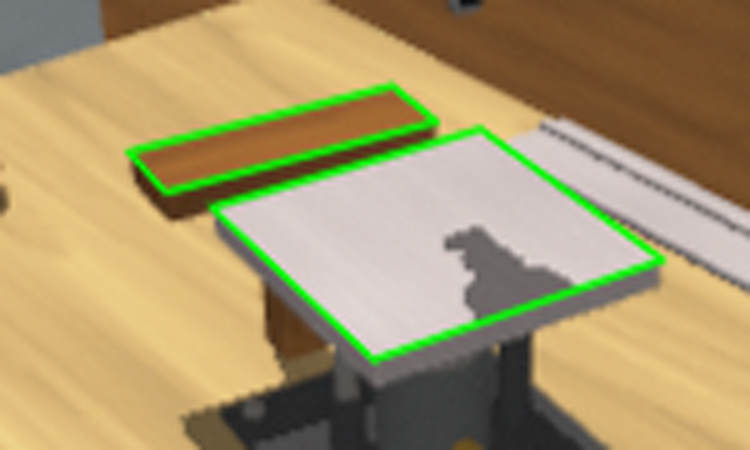

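Remaining gap by view:
- **Wrist only:** about 6.5 mm
- **Scene and side:** about 9.4 mm
- **All three together:** 7.8 mm

I'll sink it 7.8 mm more at a slow rate and then shut the lever home under force monitoring.

```bash
cat > run2.py <<'E'
from h import *
p,r=tp(0.303)
goto([p[0],p[1],230],r)
z=193.0
z0=np.mean([zscene(z)[0] for _ in range(4)]);print("z0",z0)
move_l([p[0],p[1],ZT],r,speed=120)
grip(17.5)
o=get_obs();print(o["t"],o["grip_width"],np.round(ft(o),1),round(o["wrist_force"][2],1),thnow(o))
move_l(*tp(0.37),speed=20);o=get_obs();print("F open",np.round(ft(o),1))
move_l(*tp(0.452),speed=15)
hist=[];z=z0;log=[]
t0=get_obs()["t"]
th=.452
while True:
    o=get_obs();z,_,_=zscene(z);hist.append((o["t"],z))
    v=0
    if len(hist)>=5:
        h=np.array(hist[-5:]);v=-np.polyfit(h[:,0],h[:,1],1)[0]
    log.append((round(o["t"],2),round(th,3),round(z,2),round(v,1),round(ft(o)[0],1)))
    zf=np.mean([q[1] for q in hist[-2:]])
    if zf<=z0-7.8+max(v,2.5)*0.3: break
    if len(hist)%8==0 and v<2 and th<.48: th+=.012;move_l(*tp(th),speed=15)
    if o["t"]-t0>12: break
move_l(*tp(0.30),speed=45)
o=get_obs();z=np.mean([zscene(z)[0] for _ in range(4)])
for l in log[::3]: print(l)
print("after",o["t"],z,"sunk",z0-z,ft(o))
E
python3 run2.py
```

```text
z0 193.08954378011688
30.5583 17.277336031744795 [ 6.5 -2. ] -0.5 0.3369806173501565
F open [ 0.3 -0.2]
(31.61, 0.452, np.float64(193.08), 0, np.float64(-5.4))
(31.76, 0.452, np.float64(193.05), 0, np.float64(-5.3))
(31.91, 0.452, np.float64(193.03), np.float64(0.6), np.float64(-4.9))
(32.31, 0.464, np.float64(193.12), np.float64(0.1), np.float64(-4.5))
(32.46, 0.464, np.float64(193.05), np.float64(-0.4), np.float64(-5.3))
(32.61, 0.464, np.float64(193.0), np.float64(0.1), np.float64(-4.8))
(33.01, 0.476, np.float64(191.85), np.float64(2.2), np.float64(-4.8))
(33.16, 0.476, np.float64(191.62), np.float64(3.1), np.float64(-3.9))
(33.31, 0.476, np.float64(190.95), np.float64(4.6), np.float64(-4.6))
(33.46, 0.476, np.float64(189.95), np.float64(4.3), np.float64(-6.0))
(33.61, 0.476, np.float64(189.69), np.float64(3.4), np.float64(-4.1))
(34.01, 0.488, np.float64(188.05), np.float64(4.3), np.float64(-5.2))
(34.16, 0.488, np.float64(187.89), np.float64(1.6), np.float64(-5.2))
(34.31, 0.488, np.float64(186.9), np.float64(6.2), np.float64(-5.8))
after 34.8667 185.27540605081293 sunk 7.814137729303951 (np.float64(5.832940098274257), np.float64(1.6038480631436038))
```

Sunk 7.81 mm and stopped. Now I close the lever home gently.

```bash
cat > run3.py <<'E'
from h import *
log=[]
def F():
    v=[]
    for _ in range(2):
        wait(.02);o=get_obs();v.append(ft(o)[0])
    return np.mean(v),o
th=0.30
while True:
    st=0.03 if th>0.10 else 0.004
    th-=st;move_l(*tp(th),speed=20 if th>.1 else 8);f,o=F()
    log.append((round(o["t"],2),round(th,4),round(thnow(o),4),round(f,1)))
    if f>15.3: break
    if th<-0.13 or o["t"]>55: print("limit");break
for l in log: print(*l)
E
python3 run3.py
```

```text
35.38 0.27 0.3093 6.5
35.68 0.24 0.28 6.9
35.99 0.21 0.2501 7.9
36.3 0.18 0.2204 8.1
36.61 0.15 0.1899 7.8
36.92 0.12 0.1604 7.3
37.42 0.09 0.1313 7.8
37.7 0.086 0.128 8.3
37.98 0.082 0.1243 7.8
38.27 0.078 0.1202 8.0
38.55 0.074 0.1161 8.1
38.83 0.07 0.1121 7.9
39.12 0.066 0.108 8.2
39.4 0.062 0.1042 8.2
39.68 0.058 0.1003 9.3
39.97 0.054 0.0963 8.1
40.25 0.05 0.0922 8.2
40.53 0.046 0.0882 8.1
40.82 0.042 0.0843 8.4
41.1 0.038 0.0804 8.4
41.38 0.034 0.0762 7.6
41.67 0.03 0.0721 8.4
41.95 0.026 0.0682 7.9
42.23 0.022 0.064 9.1
42.52 0.018 0.0602 8.3
42.8 0.014 0.0562 8.8
43.08 0.01 0.0523 8.9
43.37 0.006 0.0482 8.0
43.65 0.002 0.0443 8.4
43.93 -0.002 0.0401 9.2
44.22 -0.006 0.0362 8.3
44.5 -0.01 0.032 8.3
44.78 -0.014 0.0282 8.7
45.07 -0.018 0.0239 8.0
45.35 -0.022 0.0202 9.0
45.63 -0.026 0.016 8.6
45.92 -0.03 0.0122 8.1
46.2 -0.034 0.0081 8.0
46.48 -0.038 0.0042 8.4
46.77 -0.042 0.0002 8.1
47.05 -0.046 -0.0037 9.1
47.33 -0.05 -0.0079 9.2
47.62 -0.054 -0.0123 8.3
47.9 -0.058 -0.0159 8.6
48.18 -0.062 -0.0199 8.9
48.47 -0.066 -0.0238 8.2
48.75 -0.07 -0.028 7.8
49.03 -0.074 -0.0319 8.8
49.32 -0.078 -0.0359 9.4
49.6 -0.082 -0.0386 8.7
49.88 -0.086 -0.04 8.9
50.17 -0.09 -0.0415 10.8
50.45 -0.094 -0.0431 11.1
50.73 -0.098 -0.0448 11.6
51.02 -0.102 -0.0463 12.0
51.3 -0.106 -0.0479 12.1
51.58 -0.11 -0.0495 13.8
51.87 -0.114 -0.051 14.0
52.15 -0.118 -0.0525 14.6
52.43 -0.122 -0.0542 14.9
52.72 -0.126 -0.0557 15.4
```

The stop shows clearly: motion stalled at −0.039 rad while the force climbed from 8.5 to 15.4 N, under the 20 N limit. Now I centre, release, retreat and check.

Run:
```python
from h import *
import json
move_l(*tp(-0.005),speed=20)
o=get_obs();print(o["t"],thnow(o),ft(o))
grip(34);p=o["tcp_pos"]
move_l([p[0],p[1],230],speed=200)
goto([697,201,335],[180,0,82.5]);wait(.25)
o=get_obs();cv2.imwrite("pics/w5.png",get_image("wrist")[:,:,::-1])
cv2.imwrite("pics/sc5.png",get_image("scene")[:,:,::-1]);cv2.imwrite("pics/si5.png",get_image("side")[:,:,::-1])
json.dump({k:np.array(o[k]).tolist() for k in("tcp_pos","ee_rot","t")},open("w5.json","w"));print(o["t"],o["wrist_force"])
o=json.load(open("w5.json"));W=load("pics/w5.png");S=load("pics/sc5.png");D=load("pics/si5.png")
al=(0,1,2,3);T0=[655.15,167.45,184.5,-.1395];R0=[672.8,359.7,185,-.18]
w=(W,"wrist",o,al,1);s=(S,"scene",None,al,1);d=(D,"side",None,al,1)
for nm,vs in[("w",[w]),("sc+si",[s,d]),("w+si",[w,d]),("w+sc+si",[w,s,d]),("si z",[d])]:
    fr=al if nm!="si z" else (2,)
    P,E,m,n=fitrect(vs,T0,220,220,free=fr);P2,E2,m2,n2=fitrect(vs,R0,220,70,free=fr)
    print(nm,np.round(P,2),round(m,2),np.round(P2,2),round(m2,2),"diff",round(P[2]-P2[2],2))
a=cv2.imread('pics/w5.png');b=cv2.imread('pics/sc5.png');e=cv2.imread('pics/si5.png')
r=lambda x:cv2.resize(x,(390,290),interpolation=cv2.INTER_CUBIC)
cv2.imwrite('pics/chk5.png',np.vstack([np.hstack([r(a),r(a[40:170,70:245])]),np.hstack([r(b[140:260,220:381]),r(e[120:270,240:442])])]))
```

```text
53.3833 -0.005435095795646133 (np.float64(1.2064942353444168), np.float64(0.7946133515930364))
56.0917 [-0.84559171 -0.49310412  0.65763384]
w [ 6.5533e+02  1.6726e+02  1.8359e+02 -1.4000e-01] 0.36 [ 6.7281e+02  3.6000e+02  1.8511e+02 -1.8000e-01] 0.38 diff -1.52
sc+si [ 6.5496e+02  1.6668e+02  1.8591e+02 -1.4000e-01] 0.23 [ 6.7167e+02  3.5854e+02  1.8461e+02 -1.8000e-01] 0.22 diff 1.3
w+si [ 6.5544e+02  1.6736e+02  1.8430e+02 -1.4000e-01] 0.27 [ 6.7270e+02  3.6042e+02  1.8431e+02 -1.8000e-01] 0.21 diff -0.01
w+sc+si [ 6.5524e+02  1.6732e+02  1.8447e+02 -1.4000e-01] 0.31 [ 6.7254e+02  3.5984e+02  1.8458e+02 -1.8000e-01] 0.26 diff -0.11
si z [ 6.5515e+02  1.6745e+02  1.8582e+02 -1.4000e-01] 0.23 [ 6.7280e+02  3.5970e+02  1.8387e+02 -1.8000e-01] 0.18 diff 1.95
```

View pics/chk5.png

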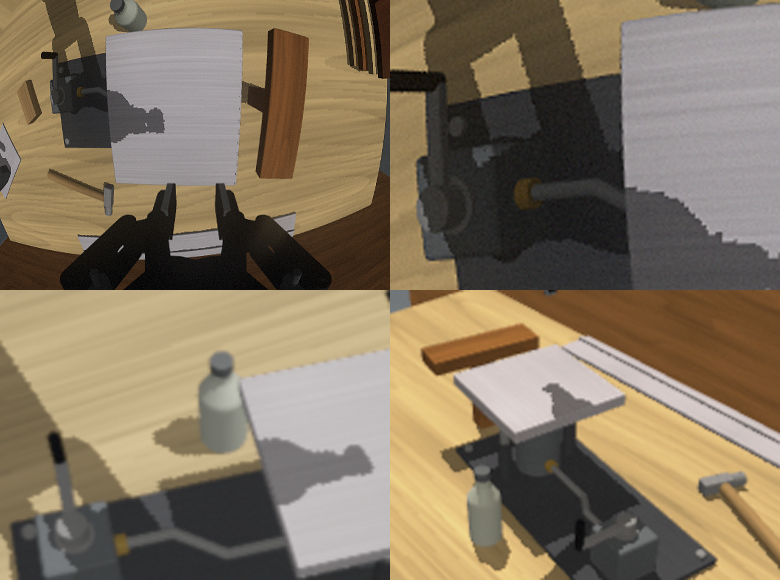

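The table and rest agree within 2 mm in every view, centred on zero. The lever stands shut, the bottle stands and the offcut is in place.

```bash
python3 -c "
from station import *
sign_off();print(get_obs()['t'])"
```

```text
the job is handed in; nothing more can be done
the job is handed in; nothing more can be done
```

The lift table is down level with the timber rest, the lever is shut against its stop, and I let go and handed the job in at about 56 s. No verdict is reported.

- **Sinking:** I opened the lever in small steps until the table moved, and it sank at no more than about 9.5 mm/s. I stopped it about 57.5 mm down to check the gap closely, then let it down another 7.8 mm at mostly 4–6 mm/s.
- **Shutting:** The lever met its stop clearly. It turned freely at about 8.5 N, then stalled while the force rose to a peak of 15.4 N, under the 20 N limit.
- **Level check:** The cameras disagree slightly on table height relative to the rest, but all are inside the 5 mm limit.

| View | Table minus rest |
|---|---|
| Wrist | −1.5 mm |
| Scene and side | +1.3 mm |
| Side only | +2.0 mm |
| All three | −0.1 mm |

- **Other checks:** The glue bottle and offcut show no sign of having moved, the arm was hovering clear of everything at hand-in, and I never touched the table.

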